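# Roll the filter wheel round to green

### The arm

A 6-joint arm with a two-finger parallel gripper is mounted at the origin on the work surface. World frame = base frame: x ahead of the robot, y to its left, z up, the work surface at z = 0. Lengths are in m, angles in degrees, forces in N, time in s.
With the tool pointing down it reaches from about 0.3 to 0.75 m from the base axis. Payload 8.5 kg.
Tool frame: the origin (TCP) lies at the very end of the fingers, on their centre line; the grasp point (between the pads) lies 19 mm behind it (grip_depth is the distance from the TCP to the grasp point, in m); z points along the fingers, y is the direction in which the jaws open and shut (so a half turn about z gives the same grasp; the last joint's range is limited). The gripper opens to 85 mm and grips with 20 to 120 N. Pads are 22 mm wide; open, the fingers measure 114 mm over their backs; the gripper's body (76 mm by 85 mm) begins 54 mm behind the grasp point. The pads swing forward as they close: fully open they stand 13 mm farther back than shut.
Start: joints at [-87.909, 21.807, 74.336, -0, 83.858, -12.336], TCP at [0.137, -0.533, 0.231] pointing down, gripper open.
Joint ranges: [-178.18, 178.18], [-50.72, 133.34], [12.68, 142.11], [-81.47, 261.47], [9.98, 163.14], [-165.26, 165.26]. Speed limits (degrees/s): [136.94, 136.94, 180, 180, 180, 180].

### API

Orientations are given as a 3x3 rotation matrix whose columns are the frame's x, y, z axes.
In Python, from rig import observe, get_image, close_job, silhouettes, grip_depth gives the robot as it stands. The module is installed in compiled form; this text tells all that it offers.
- The arm moves only by the shell command python3 -m crank 'ROWS' [FORCE]. ROWS is a JSON object of lists of equal length, an entry for each row: "slide": the shift along the tool's x, y, z in m, a list of three; "roll": the turn about the tool's z in rad; "grip": the finger opening in m, from 0 to 0.0854. A call has exactly 8 rows; each row is the pose to reach, as a shift and turn from the pose commanded when the call began, along the tool's axes at that moment; what a row does not reach only later rows make up. A row lasts 1/10 s, in which the tool goes at most 50 mm and 8.59 degrees, less where a joint would pass 70% of its speed; a pose out of reach is approached as far as the arm can. A call with a gripper value outside its range is refused whole. The fingers move at their own pace and stop on an object; FORCE is the grip in N (left out, the last holds). Time passes only in rows, so rows that repeat a pose let the fingers close, or fill a call up. It gives the time, the measured TCP pose, the force and the opening at its end, in the units of the state.
- observe(): the state, without advancing time (a new reading comes with each control period).
- get_image(name): name is "side" or "top"; returns a dict with "frame" (480x640x3 uint8, red, green, blue), "fx", "fy", "cx", "cy" (pixels), "xyz" and "rotation" of the camera in the world. Camera axes: x right, y down, z forward; pixel columns grow to the right and rows downward; lengths in m; the calibration is good to about 2 mm. A picture is of the moment at which its call begins. There is no depth.
- close_job(): hands the job in, once; it reports no verdict.
Trained networks look in a picture, given as the dict that the camera call returned (one of the last four; its "shot" number tells which), for a name from the list of things; names that differ only in an ending like _2 or _b are one class to them, and where a whole thing is asked for, a point or a joint stands for the part that bears it (a point fixed in the world has none). Each returns a list of dicts, best first, with "confidence" (0 to 1); they miss things now and then, are a little off and sometimes report something else, mostly with a low value. They report only what shows in the picture. A call takes as long as a camera call.
- silhouettes(target, picture): "pixels" (480x640 bool, what is visible of it) and "box" ([centre column, centre row, width, height] in pixels, round what is visible of it).
The state is a dict: "time_s": time; "q": joint angles; "qvel": joint speeds; "joint_efforts": joint torques, N m; "position": TCP position; "tool_rot": TCP orientation; "ft_force": force on the tool from outside, world axes, zero at the start; "wrist_torque": the same for the moment, N m; "grip_width": finger opening in m.
Only numpy, scipy, OpenCV 4.12 (cv2) and the standard library are available. Lean on these libraries where they do the work, as an engineer would, in place of code of your own. Each camera call takes 0.05 s, during which the arm holds its last target.

### The job

The next picture is of green-glowing cells: roll the ridged thumbwheel on the white filter unit round until its green patch lies squarely on top, midway between the two black index marks. Do not turn the wheel of the black filter unit.

Things in the scene. Friction and masses are not known exactly. Their poses are not given: they have to be found in the camera images.
- white_unit: White filter unit, fixed to the bench: box 176 long (x) x 62 wide (y) x 132 mm high. Origin: centre of underside; x points away from the robot within 20 deg, z up. A 28 mm wide wheel stands in a 116 x 32 mm slot in its flat top, on an axle along y, 82 mm above the origin. Black index marks beside the slot at x = 0. The wheel turns at about 2.5 N on a ridge, has no clicks or stops, stays where left.
- filter_wheel (a joint): Turn of the white unit's wheel, rad: 0 = green on top; grows as the wheel's top moves along the unit's +x; starts between -2.2 and -1.3. 8 patches 0.785 apart, 56 mm from the axle; between them radial grey ridges, 6 mm thick, tips 74 mm from the axle, at this angle + 0.393 + k x 0.785 from straight up. Growing, the patches come up: black, red, orange, yellow, green, blue, violet, white.
- green_patch (a point): Middle of the green patch's face (36 x 28 mm) on the white unit's wheel. On top it lies at x = 0, 138 mm above the bench (6 mm above the box), and its two ridges lean 22.5 deg, tips 28 mm before and behind it, 150 mm above the bench. At the start it is hidden in the box on the -x side, two or three ridges short of the top; red to orange is on top.
- other_patch (a point): Middle of the green patch on the wheel of the second filter unit: same shape and sizes, but a black box with white index marks; 56 mm from that wheel's axle, anywhere round it. To be left alone.

How it is judged (in metres and radians):
At the end, for the whole second after the job is handed in: The green patch of the white unit's wheel is on top, its middle within 12 mm (about 12 degrees) of the line between the index marks, and the wheel is at rest (x of green_patch in the frame of white_unit between -0.012 and 0.012 m and z of green_patch in the frame of white_unit above 0.13 m and velocity of joint filter_wheel between -0.05 and 0.05 rad/s); the robot touches nothing.
It fails at once if the black unit's wheel is turned by more than about 12 degrees (distance of other_patch from where it was at the start of the episode above 0.012 m).
It also fails if it takes over 43 s, if anything falls off the work surface, if the arm or the gripper's body presses on something with over 40 N, if the wrist force passes 120 N, or if a joint passes its speed limit or range.

## Working session

There is one attempt and no reset: what is moved stays moved. The work goes in short steps, Python scripts to look and compute and a shell command to move; the robot and the scene stay as the last step left them, time stands still between calls to the robot, and variables do not carry over. Pictures are saved under pics/ and viewed, and the job is handed in when it is done.

```bash
mkdir -p pics; python3 - <<'E'
from rig import *
import cv2,numpy as np
s=observe();print({k:np.round(v,3).tolist() for k,v in s.items()})
for n in("side","top"):
    p=get_image(n);cv2.imwrite(f"pics/{n}0.png",p["frame"][:,:,::-1])
    print(n,p["fx"],p["fy"],p["cx"],p["cy"],np.round(p["xyz"],4).tolist(),np.round(p["rotation"],4).tolist())
    for t in("white_unit","green_patch","filter_wheel"):
        print(t,[(round(d["confidence"],2),np.round(d["box"],1).tolist(),int(d["pixels"].sum())) for d in silhouettes(t,p)])
print(grip_depth)
E
```

```text
{'time_s': 0.0, 'q': [-87.911, 21.843, 74.385, -0.002, 83.858, -12.335], 'qvel': [-0.042, -0.045, 0.048, 0.0, -0.071, -0.012], 'joint_efforts': [0.0, -44.847, -23.128, -0.0, 0.005, 0.0], 'position': [0.137, -0.532, 0.231], 'tool_rot': [[0.968, 0.249, -0.0], [0.249, -0.968, 0.001], [0.0, -0.001, -1.0]], 'ft_force': [1.089, -0.409, 1.108], 'wrist_torque': [-0.013, -0.009, -0.082], 'grip_width': 0.086}
side 439.69614044929074 439.69614044929074 313.47362068855824 242.24835178854383 [0.454, -0.4243, 0.5759] [[0.9629, -0.2046, 0.1762], [-0.2697, -0.6984, 0.6629], [-0.0125, -0.6859, -0.7276]]
white_unit [(0.88, [278.1, 213.4, 113.1, 87.4], 9084)]
green_patch [(0.58, [280.6, 180.8, 68.8, 26.7], 896)]
filter_wheel [(0.94, [282.1, 177.8, 65.3, 28.9], 884)]
top 451.5906550590423 451.5906550590423 323.211519073495 249.87581665659636 [0.4439, 0.0027, 0.7642] [[0.0024, -0.9887, 0.1499], [-1.0, -0.0032, -0.0052], [0.0057, -0.1499, -0.9887]]
white_unit [(0.88, [246.4, 255.6, 87.5, 133.6], 7122), (0.36, [242.2, 250.4, 43.3, 80.2], 1762)]
green_patch [(0.82, [241.4, 250.8, 47.1, 82.4], 1776)]
filter_wheel [(0.82, [241.1, 251.3, 41.1, 81.4], 1686)]
0.0187
```

View pics/side0.png

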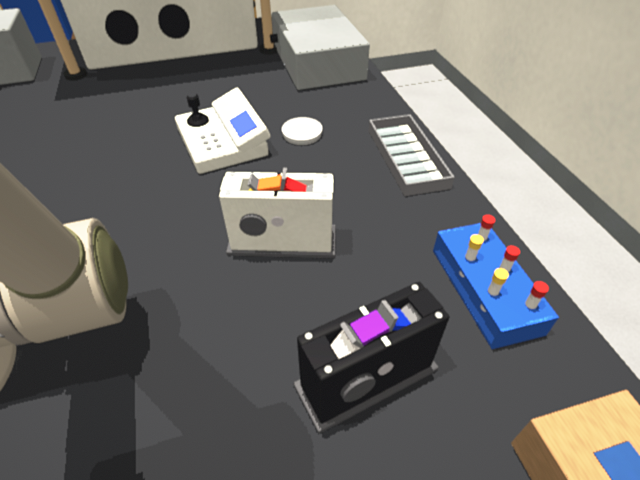

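View pics/top0.png

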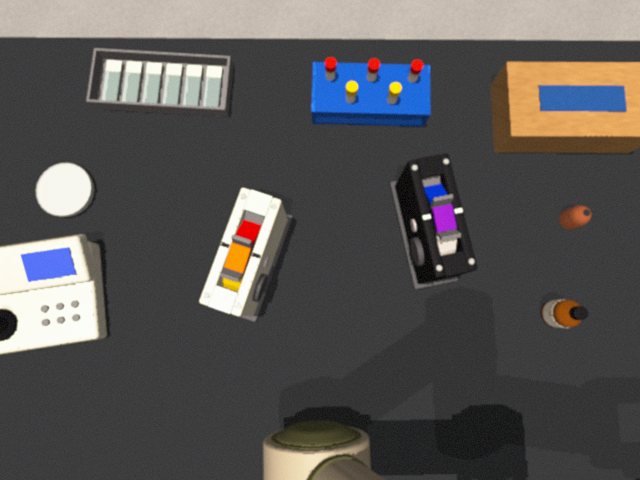

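```bash
cat > h.py <<'E'
from rig import *
import cv2,numpy as np
def ray(p,uv,z):
    d=np.array(p["rotation"])@np.array([(uv[0]-p["cx"])/p["fx"],(uv[1]-p["cy"])/p["fy"],1]);o=np.array(p["xyz"])
    return o+d*(z-o[2])/d[2]
def proj(p,X):
    c=(np.atleast_2d(X)-p["xyz"])@np.array(p["rotation"]);return np.c_[p["fx"]*c[:,0]/c[:,2]+p["cx"],p["fy"]*c[:,1]/c[:,2]+p["cy"]]
def crop(p,x,y,w,h,s,fn,pts=None,off=True):
    im=cv2.resize(p["frame"][y:y+h,x:x+w,::-1],None,fx=s,fy=s,interpolation=cv2.INTER_CUBIC)
    if pts is not None:
        for a in proj(p,pts): cv2.circle(im,(int((a[0]-x+.5)*s),int((a[1]-y+.5)*s)),2,(0,255,0),-1)
    cv2.imwrite(fn,im)
E
python3 - <<'E'
from h import *
t=cv2.imread("pics/top0.png");s=cv2.imread("pics/side0.png")
cv2.imwrite("pics/t0z.png",cv2.resize(t[180:325,190:300],None,fx=4,fy=4,interpolation=2))
cv2.imwrite("pics/s0z.png",cv2.resize(s[160:265,210:350],None,fx=5,fy=5,interpolation=2))
E
```

```text
(no output)
```

View pics/t0z.png

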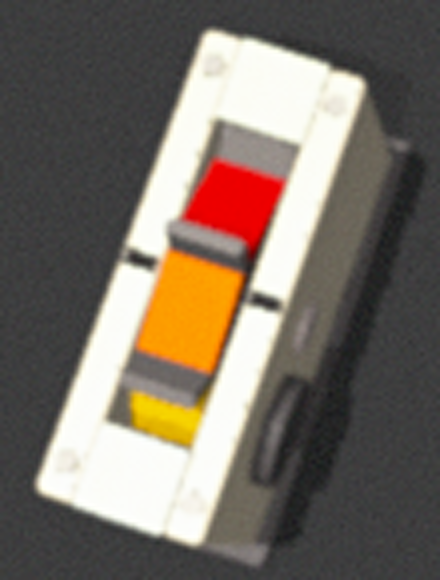

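View pics/s0z.png

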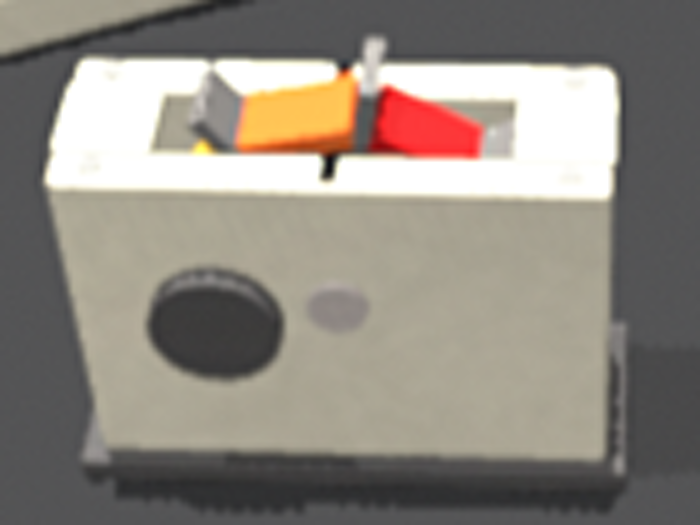

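```bash
cat > fit.py <<'E'
from h import *
from scipy.optimize import least_squares
def U(px,py,yaw,L):
    c,s=np.cos(yaw),np.sin(yaw);L=np.atleast_2d(L)
    return np.c_[px+c*L[:,0]-s*L[:,1],py+s*L[:,0]+c*L[:,1],L[:,2]]
E
python3 - <<'E'
from fit import *
T,S=get_image("top"),get_image("side")
a,b=.088,.031
# top: corners + marks ; zoom coords
L=[[a,b,.132],[a,-b,.132],[-a,b,.132],[-a,-b,.132],[0,.0235,.132],[0,-.0235,.132]]
tz=np.array([[207,30],[364,78],[38,490],[197,546],[140,260],[266,301]])/4+[190-.4,180-.4]
LS=[[-a,-b,.132],[a,-b,.132],[0,-.0235,.132],[0,.0235,.132]]
sz=np.array([[48,187],[613,195],[329,165],[346,69]])/5+[210-.4,160-.4]
f=lambda v:np.r_[(proj(T,U(*v,L))-tz).ravel(),(proj(S,U(*v,LS))-sz).ravel()]
r=least_squares(f,[.45,.15,-.28]);print(r.x,np.degrees(r.x[2]));print(np.round(r.fun.reshape(-1,2),1).tolist())
print(r.x[:2], observe()["time_s"])
from fit import U
def over(th,fnT,fnS):
    P=[]
    for k in range(8):
        an=th+.393+k*.785
        if np.cos(an)<.5: continue
        for y in(-.014,0,.014): P.append([.074*np.sin(an),y,.082+.074*np.cos(an)])
    W=U(*r.x,np.r_[P,L])
    crop(T,190,180,110,145,4,fnT,W);crop(S,210,160,140,105,5,fnS,W)
over(-1.45,"pics/t1.png","pics/s1.png")
i=np.hstack([cv2.resize(cv2.imread("pics/t1.png"),(330,435)),cv2.resize(cv2.imread("pics/s1.png"),(466,350))[:435] if 0 else cv2.copyMakeBorder(cv2.resize(cv2.imread("pics/s1.png"),(466,350)),0,85,0,0,0)])
cv2.imwrite("pics/ts1.png",i)
# ridge tip: orange/red tip measured in top
for th in np.arange(-1.8,-1.2,.05):
    an=th+.393+2*.785-.0
    q=proj(T,U(*r.x,[[.074*np.sin(x),0,.082+.074*np.cos(x)] for x in(an-.785,an)]));print(round(th,2),np.round((q-[189.6,179.6])*4).tolist())
E
```

```text
[ 0.53979561  0.11701163 -0.31503275] -18.05004722934979
[[-0.9, -1.3], [0.4, -0.3], [-1.5, 0.0], [0.8, 0.1], [-0.2, -0.2], [-0.4, -0.1], [-0.9, -0.4], [0.1, 0.1], [0.1, 1.8], [-0.4, 2.1]]
[0.53979561 0.11701163] 0.5
-1.8 [[154.0, 393.0], [202.0, 237.0]]
-1.75 [[156.0, 384.0], [206.0, 227.0]]
-1.7 [[158.0, 375.0], [210.0, 218.0]]
-1.65 [[160.0, 365.0], [214.0, 209.0]]
-1.6 [[163.0, 355.0], [218.0, 200.0]]
-1.55 [[165.0, 346.0], [222.0, 192.0]]
-1.5 [[168.0, 335.0], [226.0, 184.0]]
-1.45 [[171.0, 325.0], [230.0, 176.0]]
-1.4 [[174.0, 315.0], [234.0, 168.0]]
-1.35 [[177.0, 305.0], [238.0, 162.0]]
-1.3 [[181.0, 294.0], [241.0, 155.0]]
-1.25 [[184.0, 284.0], [245.0, 149.0]]
-1.2 [[188.0, 274.0], [249.0, 143.0]]
```

View pics/ts1.png

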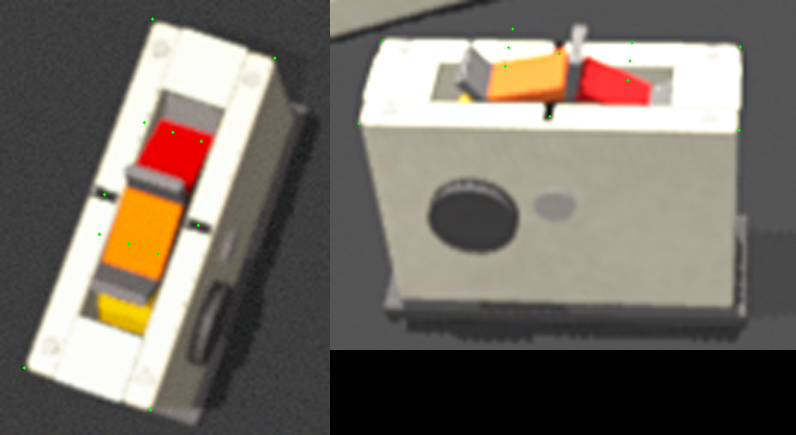

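```bash
python3 -m crank '{"slide":[[0.031,-0.035,0],[0.061,-0.071,0],[0.092,-0.106,0],[0.123,-0.142,0],[0.153,-0.177,0],[0.184,-0.213,0],[0.215,-0.248,0],[0.245,-0.284,0]],"roll":[0,0,0,0,0,0,0,0],"grip":[0,0,0,0,0,0,0,0]}' 20
```

```text
time_s: 1.3
position: [0.304, -0.1949, 0.2316]
tool_rot: [[0.969, 0.249, 0.001], [0.249, -0.969, -0.001], [0.0, 0.001, -1.0]]
ft_force: [0.2, 0.0, 0.0]
grip_width: -0.0
```

```bash
python3 -m crank '{"slide":[[0.031,-0.035,0],[0.061,-0.071,0],[0.092,-0.106,0],[0.123,-0.142,0],[0.153,-0.177,0],[0.184,-0.213,0.01],[0.215,-0.248,0.02],[0.246,-0.283,0.03]],"roll":[0.07,0.14,0.21,0.28,0.35,0.42,0.49,0.567],"grip":[0,0,0,0,0,0,0,0]}'
cat > rel.py <<'E'
from fit import *
V=(.5398,.1170,-.31503)
def rel():
    s=observe();p=s["position"];c,n=np.cos(V[2]),np.sin(V[2]);d=p[0]-V[0],p[1]-V[1]
    R=np.array(s["tool_rot"])
    print("t",s["time_s"],"unit xy z mm",np.round([1e3*(c*d[0]+n*d[1]),1e3*(-n*d[0]+c*d[1]),1e3*p[2]],1),"yaw",np.degrees(np.arctan2(R[1,0],R[0,0])),"F",np.round(s["ft_force"],1))
def look(n):
    T,S=get_image("top"),get_image("side")
    A=cv2.resize(T["frame"][170:320,180:300,::-1],(352,440),interpolation=2);B=cv2.resize(S["frame"][100:270,200:370,::-1],(440,440),interpolation=2)
    cv2.imwrite(f"pics/{n}.png",np.hstack([A,B]))
E
python3 - <<'E'
from rel import *
rel();look("a")
E
```

```text
time_s: 2.1
position: [0.4718, 0.141, 0.2011]
tool_rot: [[0.95, -0.312, 0.001], [-0.312, -0.95, -0.0], [0.001, -0.0, -1.0]]
ft_force: [0.2, -0.9, 0.1]
grip_width: 0.0
t 2.1 unit xy z mm [-72.    1.7 201.1] yaw -18.203256991673896 F [ 0.2 -0.9  0.1]
```

View pics/a.png

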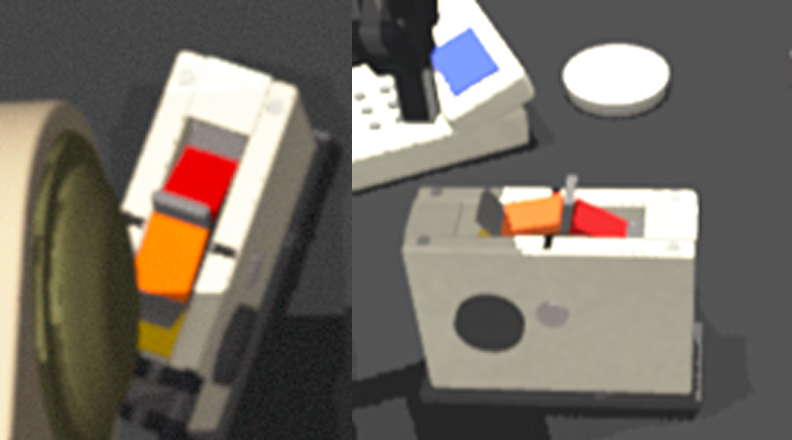

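```bash
python3 -m crank '{"slide":[[0,0.0015,0.015],[0,0.0015,0.03],[0,0.0015,0.045],[0,0.0015,0.055],[0,0.0015,0.062],[0,0.0015,0.062],[0,0.0015,0.062],[0,0.0015,0.062]],"roll":[0,0,0,0,0,0,0,0],"grip":[0,0,0,0,0,0,0,0]}'
python3 - <<'E'
from rel import *
rel();look("b")
E
```

```text
time_s: 3.0
position: [0.4711, 0.1374, 0.1399]
tool_rot: [[0.951, -0.31, 0.001], [-0.31, -0.951, 0.0], [0.001, -0.0, -1.0]]
ft_force: [0.7, 0.1, 0.3]
grip_width: 0.0002
t 3.0 unit xy z mm [-71.6  -1.9 139.9] yaw -18.057373308796954 F [0.7 0.1 0.3]
```

View pics/b.png

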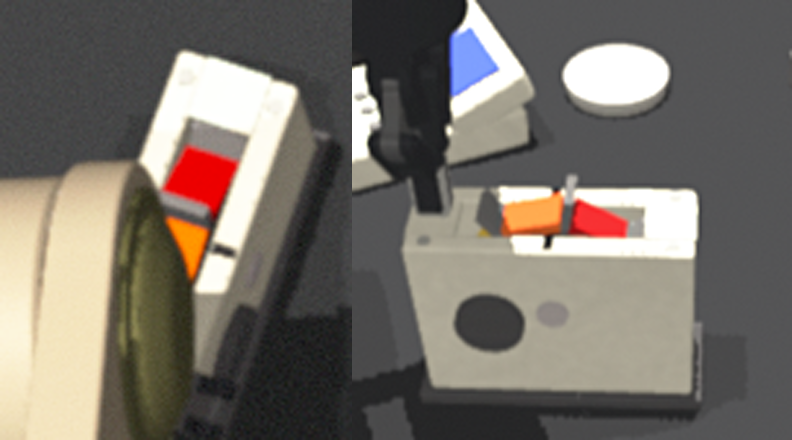

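```bash
python3 -m crank '{"slide":[[0.008,-0.001,0.003],[0.016,-0.001,0.003],[0.022,-0.001,0.003],[0.027,-0.001,0.001],[0.032,-0.001,-0.003],[0.038,-0.001,-0.005],[0.044,-0.001,-0.005],[0.05,-0.001,-0.005]],"roll":[0,0,0,0,0,0,0,0],"grip":[0,0,0,0,0,0,0,0]}'
python3 - <<'E'
from rel import *
rel();look("c")
E
```

```text
time_s: 3.9
position: [0.5193, 0.1227, 0.1446]
tool_rot: [[0.951, -0.31, 0.001], [-0.31, -0.951, 0.0], [0.001, -0.0, -1.0]]
ft_force: [-1.7, 0.8, 2.0]
grip_width: -0.0001
t 3.9 unit xy z mm [-21.2  -0.9 144.6] yaw -18.062704353796736 F [-1.7  0.8  2. ]
```

View pics/c.png

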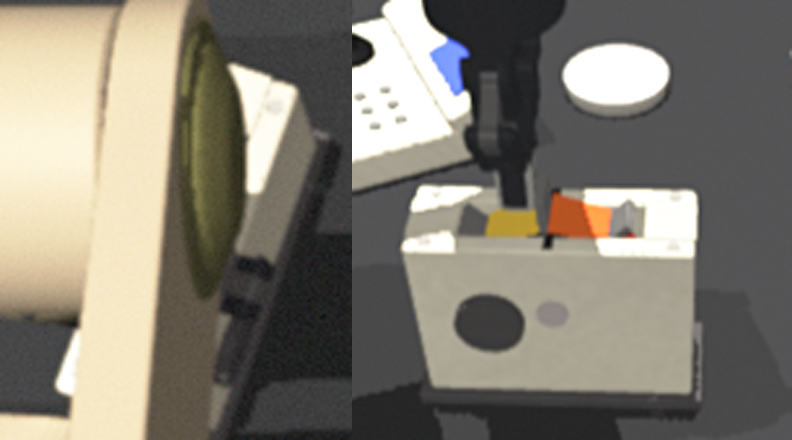

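```bash
python3 -m crank '{"slide":[[0.007,0,0],[0.014,0,0],[0.021,0,0],[0.028,0,0],[0.033,0,0],[0.029,0,0],[0.027,0,-0.02],[0.01,0,-0.03]],"roll":[0,0,0,0,0,0,0,0],"grip":[0,0,0,0,0,0,0,0]}'
python3 -m crank '{"slide":[[-0.02,0,-0.01],[-0.04,0,-0.01],[-0.06,0,-0.01],[-0.06,0,-0.01],[-0.06,0,-0.01],[-0.06,0,-0.01],[-0.06,0,-0.01],[-0.06,0,-0.01]],"roll":[0,0,0,0,0,0,0,0],"grip":[0,0,0,0,0,0,0,0]}'
python3 - <<'E'
from rel import *
rel();look("d")
E
```

```text
time_s: 4.8
position: [0.5296, 0.1193, 0.1756]
tool_rot: [[0.95, -0.311, 0.004], [-0.311, -0.95, -0.0], [0.004, -0.001, -1.0]]
ft_force: [-0.6, 0.7, 0.6]
grip_width: -0.0003
time_s: 5.6
position: [0.4716, 0.1381, 0.1841]
tool_rot: [[0.951, -0.31, -0.0], [-0.31, -0.951, -0.0], [-0.0, 0.0, -1.0]]
ft_force: [0.6, -0.1, 0.5]
grip_width: -0.0004
t 5.6 unit xy z mm [-71.4  -1.1 184.1] yaw -18.080949151526237 F [ 0.6 -0.1  0.5]
```

View pics/d.png

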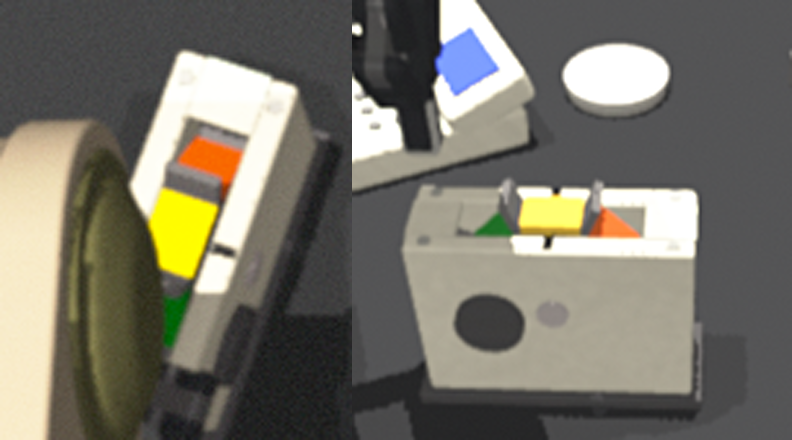

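```bash
python3 -m crank '{"slide":[[0.004,0,0.013],[0.008,0,0.026],[0.011,0,0.035],[0.011,0,0.0385],[0.018,0,0.0385],[0.025,0,0.0385],[0.032,0,0.0385],[0.039,0,0.0385]],"roll":[0,0,0,0,0,0,0,0],"grip":[0,0,0,0,0,0,0,0]}'
python3 - <<'E'
from rel import *
rel();look("e")
E
```

```text
time_s: 6.5
position: [0.5085, 0.1262, 0.1462]
tool_rot: [[0.951, -0.31, -0.0], [-0.31, -0.951, 0.0], [-0.0, -0.0, -1.0]]
ft_force: [-2.4, 0.2, 2.1]
grip_width: 0.0001
t 6.5 unit xy z mm [-32.6  -1.  146.2] yaw -18.060675556929244 F [-2.4  0.2  2.1]
```

View pics/e.png

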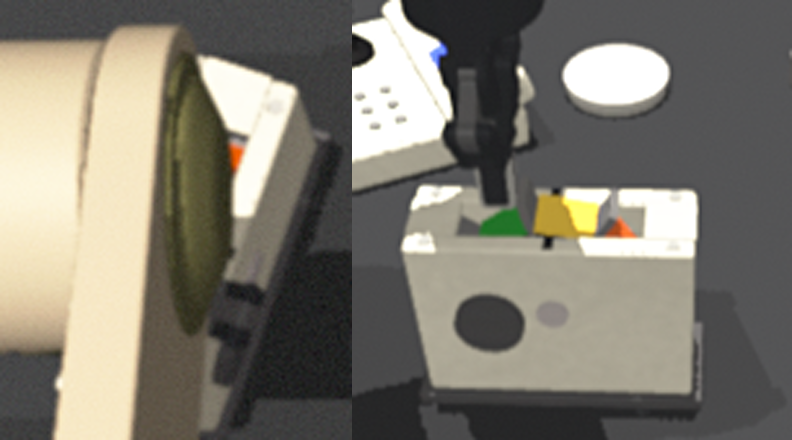

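```bash
python3 -m crank '{"slide":[[0.007,0,0],[0.014,0,0],[0.021,0,0],[0.028,0,0],[0.034,0,0],[0.039,0,0],[0.044,0,0],[0.044,0,0]],"roll":[0,0,0,0,0,0,0,0],"grip":[0,0,0,0,0,0,0,0]}'
python3 - <<'E'
from rel import *
rel()
E
python3 -m crank '{"slide":[[-0.003,0,0],[-0.005,0,0],[-0.005,0,-0.02],[-0.005,0,-0.04],[-0.035,0,-0.05],[-0.075,0,-0.06],[-0.115,0,-0.06],[-0.155,0,-0.06]],"roll":[0,0,0,0,0,0,0,0],"grip":[0,0,0,0,0,0,0,0]}'
python3 - <<'E'
from rel import *
rel();look("f")
E
```

```text
time_s: 7.4
position: [0.5509, 0.1123, 0.1458]
tool_rot: [[0.951, -0.31, 0.001], [-0.31, -0.951, -0.0], [0.001, -0.0, -1.0]]
ft_force: [-0.0, 1.2, -0.3]
grip_width: -0.0001
t 7.4 unit xy z mm [ 12.   -1.  145.8] yaw -18.076394715816686 F [-0.   1.2 -0.3]
time_s: 8.2
position: [0.4011, 0.161, 0.2063]
tool_rot: [[0.951, -0.31, 0.002], [-0.31, -0.951, 0.0], [0.002, -0.001, -1.0]]
ft_force: [-0.4, 0.6, 0.5]
grip_width: 0.0002
t 8.2 unit xy z mm [-145.5   -1.1  206.3] yaw -18.07087383304118 F [-0.4  0.6  0.5]
```

View pics/f.png

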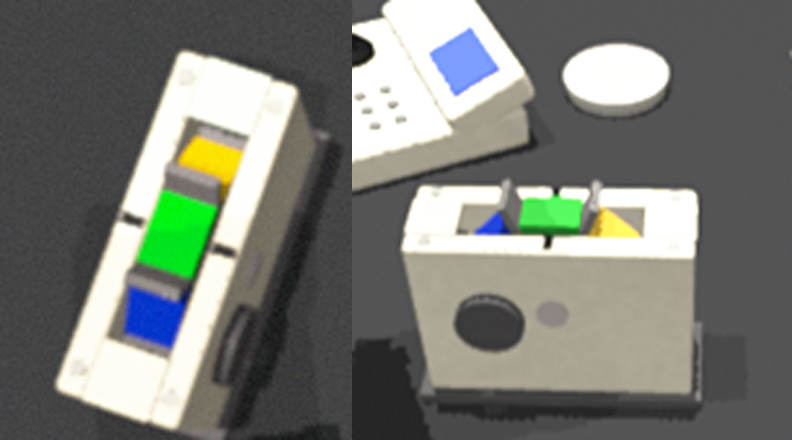

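```bash
python3 - <<'E'
from rel import *
for n in("top","side"):
    p=get_image(n);f=cv2.cvtColor(p["frame"],cv2.COLOR_RGB2HSV)
    m=cv2.inRange(f,(50,150,60),(70,255,255));m[:,:150]=0;m[:,330:]=0
    ys,xs=np.nonzero(m);uv=xs.mean(),ys.mean()
    w=ray(p,uv,.138);c,s=np.cos(V[2]),np.sin(V[2]);d=w[:2]-V[:2]
    print(n,len(xs),"unit x,y mm",1e3*(c*d[0]+s*d[1]),1e3*(-s*d[0]+c*d[1]))
    P=[[.074*np.sin(a),y,.082+.074*np.cos(a)] for a in(-.393,.393) for y in(-.014,0,.014)]+[[0,-.0235,.132],[0,.0235,.132]]
    (crop(p,190,180,110,145,4,"pics/g_top.png",U(*V,P)) if n=="top" else crop(p,210,160,140,105,5,"pics/g_side.png",U(*V,P)))
i=cv2.imread("pics/g_top.png");j=cv2.resize(cv2.imread("pics/g_side.png"),(350,262))
k=np.zeros((580,790,3),np.uint8);k[:,:440]=i;k[:262,440:]=j;cv2.imwrite("pics/g.png",k)
E
```

```text
top 529 unit x,y mm -0.5031640108208308 -1.513193052955668
side 296 unit x,y mm -0.4638697781176983 -3.2493127968496194
```

View pics/g.png

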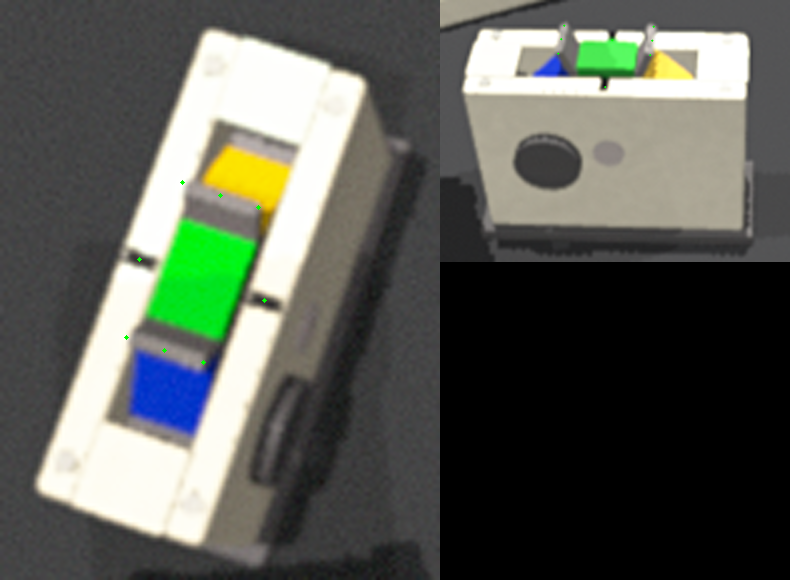

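The picture shows the green patch centred between the marks, at about x = -0.5 mm in both views. The predicted ridge tips land on the ridges, the black unit is untouched and the arm is clear. I'm handing in.

```bash
python3 - <<'E'
from rig import *
s=observe();print(s["time_s"],s["ft_force"],s["qvel"]);print(close_job())
E
```

```text
8.4 [ 0.37388773 -0.2960078   0.13576852] [-1.11334363  1.79270317 -1.9640042   0.01906773  0.03980838 -0.08153604]
the job is handed in; nothing more can be done
None
```

I rolled the white unit's wheel round to green with the closed fingertips, in two passes that each pushed one ridge. I then lifted the gripper clear and handed in at 8.4 s. The hand-in gives no verdict.

- **Green patch:** its measured middle was 0.5 mm from the line between the index marks in both camera views (limit 12 mm). The ridge tips sat close to where they should be.
- **Sideways offset:** the two views put the patch 1.5 mm and 3.2 mm off the unit's centre line. That direction is not judged.
- **Forces:** the wrist force read at the end of each move stayed below about 4 N. At hand-in it was close to zero and the gripper was about 15 cm clear of the wheel.
- **Arm speed:** the arm was still settling at about 2 deg/s when I handed in, touching nothing.
- **Black unit:** the arm was never brought near it, but I took no final measurement of its wheel.

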